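Take the flat battery out of a test receiver and hook its battery cover back on

ROBOT

A 6-joint arm with a two-finger parallel gripper is mounted at the origin on a cart in front of the work surface, level with it; the furniture and walls round the work are solid. World frame = base frame: x ahead of the robot, y to its left, z up, the work surface at z = 0. Lengths are in m, angles in rad, forces in N, time in s.
With the tool pointing down it reaches from about 0.3 to 0.85 m from the base axis. Payload 4.2 kg.
Tool frame: the origin (TCP) lies midway between the tips of the shut fingers; the grasp point (between the pads) lies 19 mm behind it; z points along the fingers, y is the line along which they close (so a half turn about z gives the same grasp; the last joint's range is limited). The gripper opens to 91 mm and grips with 3 to 60 N. Pads are 32 mm wide; open, the fingers measure 118 mm over their backs; the gripper's body (76 mm by 178 mm) begins 60 mm behind the grasp point.
Start: joints at [1.108, 0.32, 1.565, -0, 1.257, -0.02], TCP at [0.246, 0.52, 0.214] pointing down, gripper open.
Joint ranges: [-3.11, 3.11], [-0.84, 2.01], [0.21, 2.61], [-1.34, 4.49], [0.05, 2.63], [-2.56, 2.56]. Speed limits (rad/s): [2.57, 2.57, 3.14, 3.14, 3.14, 3.14].

INTERFACE

Orientations are given as a rotation vector (axis times angle).
In Python, from cell import robot gives the robot as it stands.
- The arm moves only by the shell command python3 nudge.py 'ROWS'. ROWS is 1 to 5 rows, one to a line, with the numbers parted by spaces; each row has 5 numbers: the opening from 0.0 (shut) to 1.0 (fully open), then dx, dy, dz in m, then a turn about the tool's z in rad; each row shifts and turns the commanded pose from where the row before left it, along the tool's axes as they then stand; what a row does not reach is not made up. A row lasts 1/8 s, in which the tool goes at most 0.0625 m and 0.188 rad, less where a joint would pass 70% of its speed; a pose out of reach is approached as far as the arm can. The fingers move at their own pace and stop on an object; the grip force is fixed at half the most. Time passes only in rows, so rows that do not move let the fingers close. It prints the time, the measured TCP pose, the force, the opening and the grip force at its end. Input that does not fit is refused with a message, and nothing moves.
- robot.sense(): the state, without advancing time (a new reading comes with each control period).
- robot.read_camera(name): name is "side" or "top"; returns the picture (384x512x3 uint8, blue, green, red); there is no depth.
- robot.camera_params(name): a dict with "K" (3x3 intrinsics, pixels), "R" (3x3) and "t" (3): a world point X has camera coordinates R X + t. Camera axes: x right, y down, z forward; pixel columns grow to the right and rows downward; lengths in m; the calibration is good to about 2 mm. A picture is of the moment at which its call begins. camera_params takes no time and is no camera call.
- robot.close_job(): hands the job in; it is judged then, once.
The state is a dict: "t": time; "joints": joint angles; "qd": joint speeds; "tau": joint torques, N m; "tcp_pos": TCP position; "ee_rot": TCP orientation; "wrist_force": force on the tool from outside, world axes, zero at the start; "moment": the same for the moment, N m; "opening": opening from 0.0 (shut) to 1.0 (fully open); "grasp_force": force on a finger pad.
Only numpy, scipy, OpenCV 4.12 (cv2) and the standard library are available. Lean on these libraries where they do the work, as an engineer would, in place of code of your own. Each camera call takes 0.05 s, during which the arm holds its last target. There are 200 camera calls.

TASK

The portable test receiver is going into store and its battery is flat. Pull the battery pack out of the open bay in its back, post it through the sprung flap of the green battery return box so that the flap shuts behind it, then put the grey battery cover back on: hook its lower lip under the metal ledge and only then swing the top edge down until the orange catch snaps over it. Do not knock the other things on the bench about.

Things in the scene. Friction and masses are not known exactly. Their poses are not given: they have to be found in the camera images.
- spent_pack: Black battery pack, 88 x 54 x 18 mm, 0.15 to 0.24 kg. Origin: middle of one 88 x 54 face; x along the 88 mm, y along the 54 mm, z through the thickness (body lies at z 0 to 18 mm). At the start it stands on end in the receiver's pocket: its x is the receiver's z, its y the receiver's x, its z the receiver's y.
- receiver: Grey receiver (164 x 140 x 112 mm), fixed on a stand, back panel up, leaning 25 deg to the robot. Origin mid hinge line at panel face; x up the panel, z out. Bay -10<x<110, |y|<46 mm, 40 deep for fingers; in it the pocket x 31 to 89, |y|<11.5, to z=-100; pack top at z=-12. Ledge: strip over x -22 to -2.5, z -1 to 2. Seat at z=-6: strips 46<|y|<57.5 and x>110; wall at x=124.
- battery_cover: Grey cover, lying face up: panel x +-60, y +-55, z 0 to 6 mm, 0.11 to 0.2 kg; origin mid underside, z out of the outer face. Lip: two tongues 10 mm long (to x=-70), z 0 to 4, 9<|y|<39. Black grip rib on top: x -30 to +10, |y|<8, up to z=28. Shut: cover origin at receiver (60, 0, -6) mm, axes parallel; it turns about the panel's lower underside edge (x=-60, z=0). Hook at 10 to 20 deg open.
- cover_lip (a point): Middle of the cover's lip tongues: cover frame (-65, 0, 2) mm. Cover shut: at receiver (-5, 0, -4) mm.
- cover_top_edge (a point): Middle of the cover's top edge: cover frame (60, 0, 3) mm. Cover shut: at receiver (120, 0, -3) mm.
- catch_slide (a joint): Sprung catch (orange thumb slide, black sloping nose) above the bay: metres it is pushed up the panel (receiver +x), 0 at rest, 9 mm at most, 2 N at rest to 4 N. Its nose (|y|<14, receiver x 116.5, z 0.7 to 12 mm) overhangs the shut cover's top edge by 3 mm; pressing the cover down (about 5 N at x=95) drives it aside and it snaps back. Slide stands up to z=11 over x 120 to 129.
- service_stand: Fixed steel bar stand under the receiver; origin on the bench under mid bay, 54 mm ahead of the receiver's origin and 128 below. With the receiver it spans x -80 to 125 mm, y +-75 mm, up to 195 mm high. Room, fixed: open yellow tool case left of it, its lid 190 mm high (x 0.41 to 0.61, y -0.10 to 0.13 m); black bag 240 mm high behind that.
- return_box: Green steel battery return box, fixed, 116 (x) x 98 (y) x 130 mm high, origin mid underside, z up; yellow plate on its front (-x). In its top a slot 68 mm along x by 32 mm along y, with a round steel rim up to z=133.5 mm. Hollow inside, floor at 4 mm.
- slot_mouth (a point): Middle of the return box's slot, at the top of its rim, 133 mm above the bench.
- flap_plate (a joint): Steel flap under the slot, hinged along the slot's +y long side 125 mm above the bench; 0 shut, grows as it swings down into the box, 1.5 rad fully open. Weak spring (under 0.5 N at its edge) shuts it; a pack let go more than half way through drops in by itself.
- flux_bottle: Bystander: amber dropper bottle with black top, standing, diameter 33 mm, 102 mm high; origin mid underside.
- tape_black: Bystander: roll of black tape lying flat, diameter 67 mm, 19 mm high; origin mid underside.
- screw_tin: Bystander: round white tin, diameter 62 mm, 23 mm high; origin mid underside.
- dummy_load: Bystander: black finned cylinder with a connector on top, standing, diameter 44 mm, 76 mm high; origin mid underside.
- fist_mic: Bystander: black fist microphone, 136 (x) x 61 (y) x 32 mm, lying flat; origin mid underside.
- torch: Bystander: black pocket torch, 27 x 108 (y) x 27 mm, lying; origin mid underside.
- longnose_pliers: Bystander: blue-handled pliers, 53 x 141 (y) x 11 mm, lying flat; origin mid underside.

How it is judged:
On the way, in this order (a step that is already met when the one before it is completed fails the run):
1. the battery pack lies inside the return box and the flap has shut behind it (x of spent_pack in the frame of return_box between -0.056 and 0.056 m and y of spent_pack in the frame of return_box between -0.047 and 0.047 m and z of spent_pack in the frame of return_box between 0 and 0.085 m and value of joint flap_plate below 0.12 rad), for 0.2 s.
2. the cover's lip is hooked under the ledge while its top edge still stands open (x of cover_lip in the frame of receiver between -0.012 and -0.0015 m and y of cover_lip in the frame of receiver between -0.006 and 0.006 m and z of cover_lip in the frame of receiver between -0.014 and -0.0015 m and z of cover_top_edge in the frame of receiver between 0.006 and 0.085 m), for 0.1 s.
At the end, for the whole second after the job is handed in: Pack at rest inside the return box (origin under 85 mm high), flap shut (under 0.12 rad); cover flush: lip middle 3 to 9 mm under the ledge from the hinge line, 5 mm sideways, top edge within 2 to 3 mm of flush, within 0.04 rad of the panel; catch sprung back (under 1.5 mm) (all of step 1 and x of cover_lip in the frame of receiver between -0.009 and -0.003 m and y of cover_lip in the frame of receiver between -0.005 and 0.005 m and z of cover_lip in the frame of receiver between -0.007 and -0.001 m and z of cover_top_edge in the frame of receiver between -0.006 and -0.001 m and angle between the z axis of battery_cover and the z axis of receiver, either way round below 0.04 rad and value of joint catch_slide below 0.0015 m and linear speed of each of battery_cover, spent_pack below 0.02 m/s); the robot touches nothing.
It fails at once if one of the other things on the bench is pushed more than 30 mm away (distance of any of flux_bottle, tape_black, screw_tin, dummy_load, fist_mic, torch, longnose_pliers from where it was at the start of the episode above 0.03 m).
It fails at once if the flux bottle or the dummy load is tipped over (angle between any of flux_bottle, dummy_load's own z axis and vertical above 0.6 rad).
It also fails if it takes over 67 s, if anything falls off the work surface, if the arm or the gripper's body presses on something with over 40 N, if the wrist force passes 120 N, or if a joint passes its speed limit or range.

## Working session

There is one attempt and no reset: what is moved stays moved. The work goes in short steps, Python scripts to look and compute and a shell command to move; the robot and the scene stay as the last step left them, time stands still between calls to the robot, and variables do not carry over. Pictures are saved under pics/ and viewed, at most 10 in all, crops included, and the job is handed in when it is done.

```bash
ls; mkdir -p pics
python3 - <<'E'
from cell import robot
import cv2
for n in("top","side"):
    cv2.imwrite(f"pics/{n}0.png",robot.read_camera(n)); p=robot.camera_params(n); print(n,p)
print(robot.sense())
E
```

```text
cell.py
nudge.py
pics
top {'K': array([[407.99681988,   0.        , 257.02181043],
       [  0.        , 407.99681988, 192.04824998],
       [  0.        ,   0.        ,   1.        ]]), 'R': array([[ 0.02286269, -0.99971076,  0.00746329],
       [-0.99687217, -0.02336141, -0.07549911],
       [ 0.07565163, -0.00571384, -0.99711794]]), 't': array([-0.01558781,  0.51416947,  1.57016155])}
side {'K': array([[498.76349633,   0.        , 247.08028801],
       [  0.        , 498.76349633, 190.7704843 ],
       [  0.        ,   0.        ,   1.        ]]), 'R': array([[ 0.82992206, -0.55747861, -0.02114179],
       [-0.2818849 , -0.38633804, -0.87822766],
       [ 0.48142525,  0.73482006, -0.47777526]]), 't': array([-0.45125815,  0.2407238 ,  1.61830394])}
{'t': 0.1, 'joints': array([ 1.10799654e+00,  3.20246838e-01,  1.56553638e+00, -4.57097778e-06,
        1.25740058e+00, -2.00176458e-02]), 'qd': array([ 2.65742471e-05, -4.07664073e-03, -4.16596908e-03, -7.92782284e-04,
       -3.80641951e-04, -1.94070904e-04]), 'tau': array([ 9.96375820e-04, -4.13331413e+01, -2.32509953e+01,  7.28087663e-02,
        4.21739789e-02, -7.08652601e-05]), 'tcp_pos': array([0.24617351, 0.51914755, 0.21320154]), 'ee_rot': array([-6.89767784e-01, -3.06454817e+00,  2.42823012e-03]), 'wrist_force': array([ 0.0645271 ,  0.58701453, -0.23730717]), 'moment': array([ 0.00754922,  0.06516218, -0.01498496]), 'grasp_force': 0.0, 'opening': 1.0033337946664573}
```
View pics/top0.png

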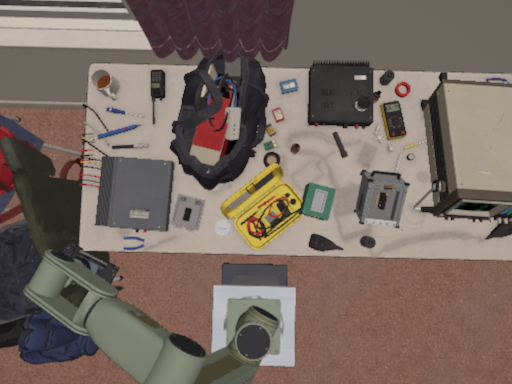

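View pics/side0.png

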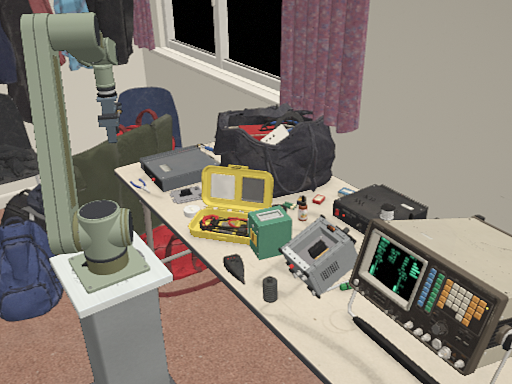

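The top view shows the receiver at about (383,197), the green return box at (318,201) and the cover at (188,212). The tape, tin and bystanders lie around them, with the arm at the bottom left. Next I'll enlarge both views to measure.

Run:
```python
import cv2,numpy as np
a=cv2.imread('pics/top0.png');b=cv2.imread('pics/side0.png')
f=lambda im,x,y,w,h,s:cv2.resize(im[y:y+h,x:x+w],None,fx=s,fy=s,interpolation=cv2.INTER_CUBIC)
L=f(a,165,185,66,60,6);R=f(a,295,165,66*2,60,6)
R=f(a,295,165,120,70,6)
canvas=np.zeros((600,800,3),np.uint8)
canvas[:360,:396]=L; R1=f(a,297,165,66,100,6)[:600,:396]; 
canvas[:600,404:800]=f(a,350,165,66,100,6)[:, :396]; canvas[360:,:396]=f(a,297,181,66,40,6)
cv2.imwrite('pics/topz.png',canvas)
cv2.imwrite('pics/sidez.png',f(b,165,175,200,130,4))
```

View pics/topz.png

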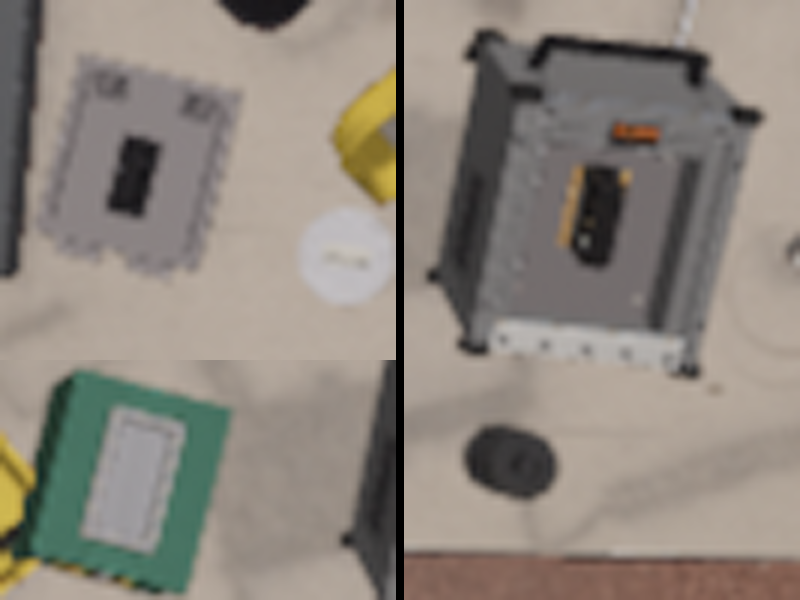

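View pics/sidez.png

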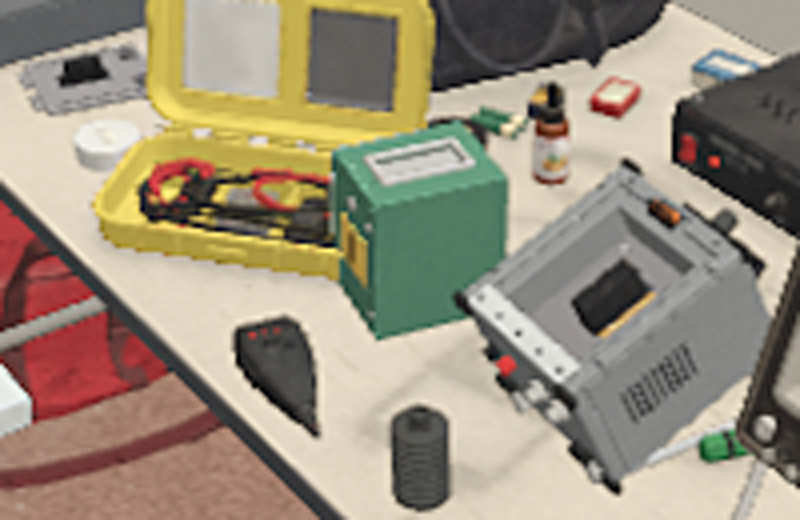

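The zoomed top view shows the cover lying with its lip towards the robot, the tongue notch at about (183,226) and the rib at (187,214). The box slot lies in its green top at about (319,205). On the receiver I can see the white ledge around (383,222), the black pack at (383,201) and the orange catch at (389,187). Now I'll measure with masks and rays.

```bash
cat > h.py <<'E'
import cv2,numpy as np
from cell import robot
P={n:robot.camera_params(n) for n in("top","side")}
def ray(n,u,v):
    p=P[n];d=p["R"].T@np.linalg.inv(p["K"])@np.array([u,v,1.]);return -p["R"].T@p["t"],d
def onz(n,uv,z):
    o,d=ray(n,*uv);return o+d*(z-o[2])/d[2]
def tri(a,b):
    o1,d1=ray("top",*a);o2,d2=ray("side",*b)
    s=np.linalg.lstsq(np.stack([d1,-d2],1),o2-o1,rcond=None)[0]
    p,q=o1+s[0]*d1,o2+s[1]*d2;return (p+q)/2,np.linalg.norm(p-q)
def proj(n,X):
    p=P[n];c=p["K"]@(p["R"]@np.asarray(X,float)+p["t"]);return c[:2]/c[2]
def blobs(im,box,lo,hi,mina=15):
    """HSV blobs in box (x,y,w,h): list of (area, centre, minAreaRect corners)"""
    x,y,w,h=box;m=cv2.inRange(cv2.cvtColor(im[y:y+h,x:x+w],cv2.COLOR_BGR2HSV),lo,hi)
    cs,_=cv2.findContours(m,cv2.RETR_EXTERNAL,cv2.CHAIN_APPROX_NONE);r=[]
    for c in cs:
        k=np.zeros_like(m);cv2.drawContours(k,[c],-1,255,-1);M=cv2.moments(k,True)
        if M["m00"]>=mina:r.append((M["m00"],np.array([M["m10"]/M["m00"]+x,M["m01"]/M["m00"]+y]),cv2.boxPoints(cv2.minAreaRect(c))+[x,y]))
    return sorted(r,key=lambda q:-q[0])
E
python3 - <<'E'
from h import *
np.set_printoptions(precision=4,suppress=True)
a=cv2.imread('pics/top0.png');b=cv2.imread('pics/side0.png')
def show(t,r,k=2):
    for q in r[:k]:print(t,q[0],q[1],q[2].round(1).tolist())
O=((3,130,90),(18,255,255))
show('orangeT',blobs(a,(375,175,30,25),*O,4));show('orangeS',blobs(b,(315,215,35,20),*O,4))
G=((65,80,40),(90,255,255))
show('greenT',blobs(a,(297,175,45,50),*G),1)
show('plateT',blobs(a,(303,183,28,40),(0,0,130),(180,60,255)),1)
show('plateS',blobs(b,(250,205,40,22),(0,0,120),(180,60,255)),2)
K=((0,0,0),(180,255,60))
show('ribT',blobs(a,(178,203,20,22),*K),1);show('ribS',blobs(b,(175,184,22,18),*K),1)
show('coverT',blobs(a,(170,192,38,42),(0,0,0),(180,32,150)),2)
show('packT',blobs(a,(374,188,20,25),*K),1);show('packS',blobs(b,(300,235,35,30),*K),1)
W=((0,0,165),(180,30,255))
show('ledgeT',blobs(a,(360,215,40,15),*W),2);show('ledgeS',blobs(b,(280,243,35,30),*W),2)
E
```

```text
orangeT 14.0 [388.  186.5] [[385.0, 186.0], [391.0, 186.0], [391.0, 187.0], [385.0, 187.0]]
orangeS 12.0 [332.3333 228.    ] [[329.5, 226.5], [331.0, 225.0], [335.0, 229.0], [333.5, 230.5]]
greenT 885.0 [317.0362 200.6226] [[299.1, 212.8], [306.8, 181.9], [334.5, 188.9], [326.8, 219.7]]
plateT 292.0 [318.839  200.4315] [[309.8, 209.7], [315.3, 187.8], [327.8, 190.9], [322.3, 212.8]]
plateS 229.0 [269.3493 214.9258] [[255.4, 213.2], [281.5, 207.4], [283.5, 216.4], [257.4, 222.2]]
plateS 25.0 [287.88 211.76] [[286.0, 208.0], [289.0, 208.0], [289.0, 216.0], [286.0, 216.0]]
ribT 68.0 [186.75   213.9559] [[182.8, 218.9], [185.6, 207.4], [190.8, 208.7], [187.9, 220.2]]
ribS 58.0 [185.1897 192.2931] [[179.1, 190.4], [190.0, 188.2], [191.2, 193.8], [180.2, 196.0]]
coverT 886.0 [187.3149 212.2743] [[169.0, 225.0], [176.9, 193.2], [204.7, 200.2], [196.8, 231.9]]
packT 97.0 [381.7732 200.5464] [[377.4, 207.5], [380.1, 192.3], [386.4, 193.4], [383.6, 208.7]]
packS 177.0 [316.774  248.9096] [[306.5, 250.6], [320.8, 239.2], [327.0, 247.0], [312.7, 258.4]]
ledgeT 141.0 [379.7021 222.234 ] [[364.8, 223.4], [365.4, 218.2], [395.2, 221.5], [394.6, 226.7]]
ledgeS 235.0 [295.4894 257.6936] [[280.3, 249.0], [285.2, 243.5], [311.1, 266.8], [306.2, 272.3]]
```

Run:
```python
from h import *
np.set_printoptions(precision=4,suppress=True)
yaw=lambda d:np.degrees(np.arctan2(d[1],d[0]))
print('orange',*tri((388,186.5),(332.3,228)), 'topz.19',onz('top',(388,186.5),.19))
print('ledge',*tri((379.7,222.2),(295.5,257.7)),'z.127',onz('top',(379.7,222.2),.127))
l=[onz('top',q,.127) for q in([365.1,220.8],[394.9,224.1])];print('ledge axis',yaw(l[0]-l[1])-90,np.linalg.norm(l[0]-l[1]))
print('pack',onz('top',(381.8,200.5),.1426),tri((381.8,200.5),(316.8,248.9)))
pk=[onz('top',q,z) for q,z in(((380.5,208.1),.131),((383.25,192.85),.154))];print('pack axis',yaw(pk[1]-pk[0]),np.linalg.norm(pk[1]-pk[0]))
print('plate',*tri((318.84,200.43),(269.35,214.93)),onz('top',(318.84,200.43),.133))
q=np.array([[309.8,209.7],[315.3,187.8],[327.8,190.9],[322.3,212.8]])
w=[onz('top',x,.133) for x in q];print('plate yaw',yaw(w[1]-w[0]),yaw(w[2]-w[3]),np.linalg.norm(w[1]-w[0]),np.linalg.norm(w[2]-w[1]))
q=np.array([[306.8,181.9],[334.5,188.9],[326.8,219.7]]);w=[onz('top',x,.13) for x in q];print('green',yaw(w[1]-w[2]),np.linalg.norm(w[1]-w[2]),np.linalg.norm(w[1]-w[0]))
print('rib',*tri((186.75,213.96),(185.19,192.29)),onz('top',(186.75,213.96),.024))
q=np.array([[169.0,225.0],[176.9,193.2],[204.7,200.2],[196.8,231.9]]);w=[onz('top',x,.006) for x in q]
print('cover',np.mean(w,0),yaw(w[1]-w[0]),yaw(w[2]-w[3]),np.linalg.norm(w[1]-w[0]),np.linalg.norm(w[2]-w[1]))
q=np.array([[182.8,218.9],[185.6,207.4],[190.8,208.7],[187.9,220.2]]);w=[onz('top',x,.028) for x in q];print('rib yaw',yaw(w[1]-w[0]),np.linalg.norm(w[1]-w[0]))
from scipy.spatial.transform import Rotation as Ro
print(Ro.from_rotvec(robot.sense()['ee_rot']).as_matrix())
```

```text
orange [ 0.5337 -0.4626  0.1828] 0.0034634298017797156 topz.19 [ 0.5316 -0.4591  0.19  ]
ledge [ 0.4085 -0.4514  0.1237] 0.002967108555229158 z.127 [ 0.4072 -0.4495  0.127 ]
ledge axis -4.992687772161787 0.10849787460320665
pack [ 0.4851 -0.4523  0.1426] (array([ 0.4857, -0.4571,  0.1262]), np.float64(0.000994086470286345))
pack axis -2.8996981093832526 0.058509885673497436
plate [ 0.481  -0.2277  0.1305] 0.0004739762734933682 [ 0.4806 -0.2272  0.133 ]
plate yaw -13.33145179941621 -13.466714542886738 0.08200030150155976 0.046588910729071925
green -13.468821744595916 0.1154306346641381 0.10364123742287472
rib [0.423  0.2676 0.0136] 2.014074847050178e-05 [0.4228 0.2659 0.024 ]
cover [0.4287 0.2687 0.006 ] -11.782992274078365 -12.128616691168487 0.12765999482459384 0.11261599764929808
rib yaw -11.639909041376205 0.045444816143837545
[[-0.9036  0.4285 -0.0007]
 [ 0.4285  0.9036 -0.0014]
 [ 0.     -0.0016 -1.    ]]
```

```bash
cat >> h.py <<'E'
from scipy.spatial.transform import Rotation as Ro
O=np.array([.421,-.451,.128]);YAW=np.radians(-4.7);T=np.radians(25)
def rec(p,mm=True):   # receiver mm -> world
    return O+Ro.from_euler('zy',[YAW,-T]).as_matrix()@(np.array(p)/1000)
def inrec(X):
    return Ro.from_euler('zy',[YAW,-T]).as_matrix().T@(np.asarray(X)-O)*1000
def go(X,yawdeg=None):
    s=robot.sense();R=Ro.from_rotvec(s['ee_rot']).as_matrix();a=np.degrees(np.arctan2(R[1,1],R[0,1]))
    print('t',round(s['t'],2),'tcp',s['tcp_pos'].round(4),'yangle',round(a,2),'q6',s['joints'][5].round(2),'F',s['wrist_force'].round(1),'open',round(s['opening'],3))
    print('target',np.round(X,4),'tool d',(R.T@(np.asarray(X)-s['tcp_pos'])).round(4),'' if yawdeg is None else 'turn %.3f'%-np.radians(yawdeg-a))
E
python3 nudge.py '0.5 0 0 -0.045 -0.18
0.5 0 0 -0.045 -0.18'
python3 - <<'E'
from h import *
print(rec([60,0,-12]),rec([124.5,0,11]),rec([-12,0,2]))
go(rec([55,0,75]),85.3)
E
```

```text
t: 0.35
tcp_pos: [0.2461, 0.5191, 0.3041]
ee_rot: [-0.121, -3.138, 0.003]
wrist_force: [-0.4, 0.4, 0.1]
opening: 0.812
grasp_force: 0.0
[ 0.48026703 -0.45591631  0.14239614] [ 0.5288071  -0.46120134  0.19040843] [ 0.40931564 -0.45001674  0.12475825]
t 0.35 tcp [0.2461 0.5191 0.3041] yangle 85.59 q6 -0.39 F [-0.4  0.4  0.1] open 0.812
target [ 0.439  -0.4555  0.2191] tool d [-0.2672 -0.9568  0.0868] turn 0.005
```

```bash
python3 nudge.py '0.5 -0.016 -0.058 0 0
0.5 -0.016 -0.058 0 0
0.5 -0.016 -0.058 0 0
0.5 -0.016 -0.058 0 0
0.5 -0.016 -0.058 0 0' | tail -6
python3 nudge.py '0.5 -0.016 -0.058 0 0
0.5 -0.016 -0.058 0 0
0.5 -0.016 -0.058 0 0
0.5 -0.016 -0.058 0 0
0.5 -0.016 -0.058 0 0' | tail -6
python3 nudge.py '0.5 -0.016 -0.058 0 0
0.5 -0.016 -0.058 0 0
0.5 -0.016 -0.058 0 0
0.5 -0.016 -0.058 0 0
0.5 0 0 0 0' | tail -6
python3 - <<'E'
from h import *
go(rec([55,0,75]),85.3)
E
```

```text
t: 0.98
tcp_pos: [0.3019, 0.222, 0.3037]
ee_rot: [0.129, 3.139, -0.001]
wrist_force: [1.1, 0.3, -0.0]
opening: 0.498
grasp_force: 0.0
t: 1.6
tcp_pos: [0.3576, -0.0736, 0.3039]
ee_rot: [0.131, 3.138, 0.001]
wrist_force: [1.7, -0.2, -0.5]
opening: 0.503
grasp_force: 0.0
t: 2.22
tcp_pos: [0.4025, -0.3114, 0.3023]
ee_rot: [-0.137, -3.137, -0.001]
wrist_force: [0.4, -0.0, -0.7]
opening: 0.499
grasp_force: 0.0
t 2.23 tcp [ 0.4025 -0.3114  0.3023] yangle 85.01 q6 -2.16 F [ 0.4 -0.  -0.7] open 0.499
target [ 0.439  -0.4555  0.2191] tool d [-0.0491 -0.1404  0.083 ] turn -0.005
```

Run:
```python
from h import *
X=rec([56,0,-31]);print(X);go(X+[0,0,.09],85.3)
```

```text
[ 0.48468374 -0.45558856  0.1234915 ]
t 2.23 tcp [ 0.4025 -0.3114  0.3023] yangle 85.01 q6 -2.16 F [ 0.4 -0.  -0.7] open 0.499
target [ 0.4847 -0.4556  0.2135] tool d [-0.0946 -0.1365  0.0885] turn -0.005
```

```bash
python3 nudge.py '0.5 -0.03 -0.046 0 -0.005
0.5 -0.032 -0.046 0.01 0
0.5 -0.032 -0.045 0.03 0
0.5 0 0 0.045 0
0.5 0 0 0 0' | head -2
python3 - <<'E'
from h import *
X=rec([56,0,-31]);go(X,85.3)
im=robot.read_camera('side');cv2.imwrite('pics/s1.png',cv2.resize(im[150:300,270:400],None,fx=4,fy=4,interpolation=cv2.INTER_CUBIC))
E
```

```text
t: 2.85
tcp_pos: [0.4835, -0.4493, 0.2146]
t 2.85 tcp [ 0.4835 -0.4493  0.2146] yangle 85.57 q6 -2.26 F [-0.2  0.5  0.8] open 0.501
target [ 0.4847 -0.4556  0.1235] tool d [-0.0023 -0.0069  0.091 ] turn 0.005
```

View pics/s1.png

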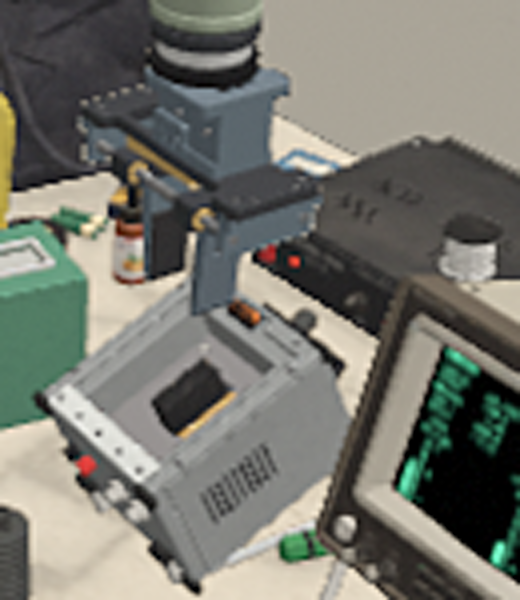

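The fingers straddle the bay above the pack: the tips are at crop (165,270) and (210,305), with the pack below at (193,392). Clear to go down.

```bash
python3 nudge.py '0.5 -0.002 -0.006 0.03 0.005
0.5 0 0 0.03 0
0.5 0 0 0.02 0
0.5 0 0 0.01 0
0.5 0 0 0 0'
python3 - <<'E'
from h import *
go(rec([56,0,-31]),85.3);print(inrec(robot.sense()['tcp_pos']))
E
```

```text
t: 3.52
tcp_pos: [0.4872, -0.458, 0.1307]
ee_rot: [0.129, 3.137, -0.002]
wrist_force: [0.6, -0.4, 1.0]
opening: 0.501
grasp_force: 0.0
t 3.52 tcp [ 0.4872 -0.458   0.1307] yangle 85.29 q6 -2.26 F [ 0.6 -0.4  1. ] open 0.501
target [ 0.4847 -0.4556  0.1235] tool d [0.0027 0.0022 0.0072] turn -0.000
[ 61.46431376  -1.95970019 -25.54378748]
```

```bash
python3 nudge.py '0.5 0.002 0.002 0.006 0
0.0 0 0 0 0
0.0 0 0 0 0
0.0 0 0 0 0
0.0 0 0 0 0'
python3 - <<'E'
from h import *
go(rec([56,0,-31]),85.3);print(inrec(robot.sense()['tcp_pos']))
E
```

```text
t: 4.15
tcp_pos: [0.4849, -0.4561, 0.1233]
ee_rot: [0.13, 3.139, -0.0]
wrist_force: [-0.1, 0.0, 1.5]
opening: 0.199
grasp_force: 30.0
t 4.15 tcp [ 0.4849 -0.4561  0.1233] yangle 85.26 q6 -2.26 F [-0.1  0.   1.5] open 0.199
target [ 0.4847 -0.4556  0.1235] tool d [ 0.0003  0.0005 -0.0002] turn -0.001
[ 56.15829989  -0.46902985 -31.29274235]
```

```bash
python3 nudge.py '0.0 0.0042 0 -0.0091 0
0.0 0.0085 0 -0.0181 0
0.0 0.0085 0 -0.0181 0
0.0 0.0085 0 -0.0181 0
0.0 0.0085 0 -0.0181 0'
python3 nudge.py '0.0 0.0106 0 -0.0227 0
0.0 0.0106 0 -0.0227 0
0.0 0 0 -0.04 0
0.0 0 0 -0.02 0
0.0 0 0 0 0'
python3 - <<'E'
from h import *
print(inrec(robot.sense()['tcp_pos']));go([.48,-.227,.27],76.6)
im=robot.read_camera('side');cv2.imwrite('pics/s2.png',cv2.resize(im[130:300,250:380],None,fx=3.5,fy=3.5,interpolation=cv2.INTER_CUBIC))
E
```

```text
t: 4.78
tcp_pos: [0.4453, -0.4526, 0.2061]
ee_rot: [-0.13, -3.138, -0.0]
wrist_force: [0.6, 0.2, -1.9]
opening: 0.195
grasp_force: 30.0
t: 5.4
tcp_pos: [0.4253, -0.4515, 0.3124]
ee_rot: [0.13, 3.136, -0.005]
wrist_force: [-1.0, 0.2, -2.1]
opening: 0.197
grasp_force: 30.0
[ 81.62031439   6.25351673 165.34103157]
t 5.4 tcp [ 0.4253 -0.4515  0.3124] yangle 85.24 q6 -2.32 F [-1.   0.2 -2.1] open 0.197
target [ 0.48  -0.227  0.27 ] tool d [-0.0358  0.2283  0.0419] turn 0.151
```

View pics/s2.png

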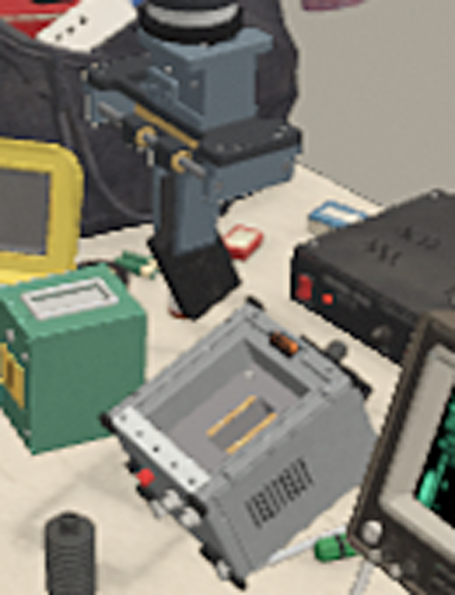

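The pack is out and held about 25° off upright, with its lower end away from the robot, at crop (195,270). I'll straighten it by pushing its lower front edge against the fixed box front, then post it upright.

```bash
python3 nudge.py '0.0 0 0.02 0 0.075
0.0 0 0.03 0 0.076
0 0 0 0 0' | head -3
python3 - <<'E'
from h import *
d=np.array([.9728,-.2317,0]);B=np.array([.481,-.2277,0])
go(B-d*.125+[0,0,.25],76.6)
E
```

```text
t: 5.82
tcp_pos: [0.4315, -0.3994, 0.3088]
ee_rot: [-0.363, -3.118, -0.004]
t 5.83 tcp [ 0.4315 -0.3994  0.3088] yangle 76.72 q6 -2.11 F [ 0.  -0.3 -2.3] open 0.196
target [ 0.3594 -0.1987  0.25  ] tool d [0.1161 0.1786 0.0595] turn 0.002
```

```bash
python3 nudge.py '0.0 0.029 0.045 0 0
0.0 0.029 0.045 0 0
0 0.029 0.045 0.015 0
0 0.029 0.043 0.044 0
0 0 0 0 0' | head -3
python3 - <<'E'
from h import *
d=np.array([.9728,-.2317,0]);B=np.array([.481,-.2277,0])
go(B-d*.125+[0,0,.165],76.6)
E
```

```text
t: 6.45
tcp_pos: [0.3553, -0.2004, 0.249]
ee_rot: [-0.36, -3.106, -0.01]
t 6.45 tcp [ 0.3553 -0.2004  0.249 ] yangle 76.77 q6 -1.88 F [ 1.1 -1.1 -1.2] open 0.196
target [ 0.3594 -0.1987  0.165 ] tool d [-0.0049  0.0022  0.0839] turn 0.003
```

```bash
python3 nudge.py '0.0 -0.003 0.002 0.042 0
0.0 0 0 0.042 0
0 -0.008 0 0 0
0 -0.006 0 0 0
0 0 0 0 0'
python3 nudge.py '0.0 -0.006 0 0 0
0.0 -0.006 0 0 0
0 -0.006 0 0 0
0 -0.006 0 0 0
0 0 0 0 0'
python3 - <<'E'
from h import *
d=np.array([.9728,-.2317,0]);B=np.array([.481,-.2277,0])
print((robot.sense()['tcp_pos']-B)@d)
go(B-d*.086+[0,0,.165],76.6)
im=robot.read_camera('side');cv2.imwrite('pics/s3.png',cv2.resize(im[130:280,190:330],None,fx=4,fy=4,interpolation=cv2.INTER_CUBIC))
E
```

```text
t: 7.08
tcp_pos: [0.3772, -0.2072, 0.1715]
ee_rot: [-0.365, -3.114, -0.002]
wrist_force: [-6.8, 1.0, -2.5]
opening: 0.195
grasp_force: 30.0
t: 7.7
tcp_pos: [0.4016, -0.2133, 0.1724]
ee_rot: [-0.365, -3.117, 0.0]
wrist_force: [-6.3, 2.7, 1.0]
opening: 0.197
grasp_force: 30.0
-0.08057370700268367
t 7.7 tcp [ 0.4016 -0.2133  0.1724] yangle 76.64 q6 -1.85 F [-6.3  2.7  1. ] open 0.197
target [ 0.3973 -0.2078  0.165 ] tool d [0.0054 0.0044 0.0074] turn 0.001
```

View pics/s3.png

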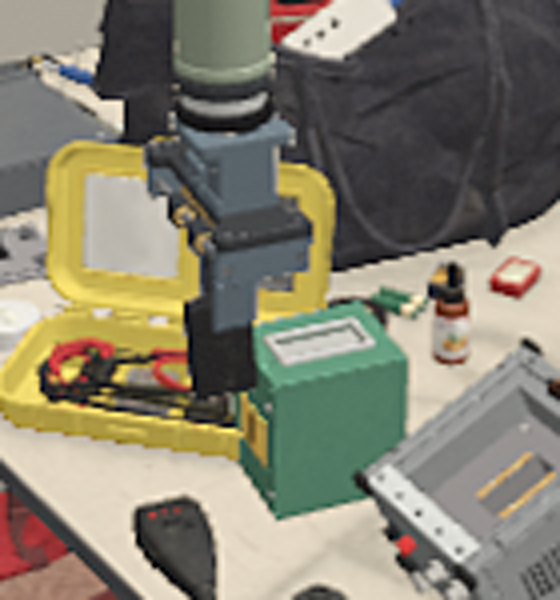

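Run:
```python
from h import *
d=np.array([.9728,-.2317,0]);l=np.array([.2317,.9728,0]);c=robot.sense()['tcp_pos']
for a in(-8,-4,0,4,8):
    A=np.radians(a);ax=np.array([0,0,-1])*np.cos(A)+d*np.sin(A);w=d*np.cos(A)+np.array([0,0,1])*np.sin(A)
    p=c+[0,0,.0095]
    for s in(-9,9): print(a,s,[proj('side',p+ax*k-w*.027+l*s/1000).round(1).tolist() for k in(-.005,.069)], end=' ')
    print()
im=robot.read_camera('side')
m=cv2.cvtColor(im,cv2.COLOR_BGR2HSV)[...,2]
for v in range(206,230,3):
    r=m[v,228:262];print(v,r.tolist())
```

```text
-8 -9 [[239.2, 207.3], [236.9, 227.9]] -8 9 [[237.3, 204.6], [235.0, 225.1]] 
-4 -9 [[239.1, 207.9], [238.2, 228.2]] -4 9 [[237.2, 205.2], [236.4, 225.4]] 
0 -9 [[239.0, 208.4], [239.7, 228.5]] 0 9 [[237.1, 205.7], [237.8, 225.6]] 
4 -9 [[238.9, 208.9], [241.1, 228.6]] 4 9 [[237.0, 206.2], [239.2, 225.8]] 
8 -9 [[238.9, 209.5], [242.6, 228.6]] 8 9 [[237.0, 206.8], [240.7, 225.8]] 
206 [241, 241, 242, 243, 245, 246, 254, 230, 30, 49, 54, 54, 55, 54, 56, 76, 97, 103, 102, 100, 102, 100, 100, 101, 100, 117, 172, 204, 197, 196, 198, 198, 199, 198]
209 [193, 223, 224, 214, 191, 189, 197, 179, 19, 30, 37, 38, 40, 37, 43, 73, 97, 103, 101, 101, 100, 101, 100, 103, 101, 119, 211, 255, 254, 255, 241, 200, 184, 176]
212 [199, 202, 204, 209, 210, 212, 222, 203, 66, 27, 37, 39, 37, 38, 39, 68, 89, 79, 67, 59, 46, 42, 42, 40, 32, 121, 167, 159, 159, 157, 155, 153, 152, 161]
215 [189, 189, 188, 188, 188, 188, 189, 197, 175, 28, 36, 38, 42, 42, 39, 43, 44, 44, 51, 46, 41, 39, 42, 41, 37, 99, 153, 153, 158, 209, 195, 124, 125, 130]
218 [118, 120, 117, 121, 118, 124, 135, 142, 118, 27, 33, 38, 37, 38, 40, 39, 38, 38, 39, 42, 43, 40, 43, 39, 37, 74, 145, 172, 166, 155, 143, 194, 215, 207]
221 [200, 217, 192, 182, 181, 180, 179, 185, 162, 52, 29, 36, 40, 40, 37, 42, 39, 38, 38, 39, 41, 39, 39, 41, 35, 33, 115, 185, 191, 157, 155, 159, 156, 166]
224 [169, 164, 161, 195, 207, 165, 154, 177, 198, 182, 23, 32, 37, 37, 38, 37, 40, 41, 40, 46, 43, 38, 38, 39, 36, 37, 68, 87, 103, 145, 166, 162, 161, 159]
227 [54, 57, 60, 68, 73, 73, 96, 120, 120, 93, 22, 29, 36, 39, 39, 40, 37, 40, 40, 31, 32, 34, 42, 45, 74, 98, 93, 94, 91, 116, 135, 124, 119, 113]
```

```bash
python3 nudge.py '0.0 0.015 0 0 0
0.0 0 0 -0.035 0
0 0 0 -0.035 0
0 0 0 0 0' | head -3
python3 - <<'E'
from h import *
go([.482,-.2277,.24],76.6)
E
```

```text
t: 8.3
tcp_pos: [0.3899, -0.211, 0.2444]
ee_rot: [0.366, 3.111, -0.006]
t 8.3 tcp [ 0.3899 -0.211   0.2444] yangle 76.59 q6 -1.86 F [ 0.1 -0.2 -1.7] open 0.197
target [ 0.482  -0.2277  0.24  ] tool d [-0.0935  0.0051  0.0053] turn -0.000
```

```bash
python3 nudge.py '0.0 -0.046 0.0025 0 0
0.0 -0.0475 0.0025 0 0
0 0 0 0 0
0 0 0 0 0' | head -3
python3 - <<'E'
from h import *
go([.482,-.2277,.143],76.6)
im=robot.read_camera('top');cv2.imwrite('pics/t4.png',cv2.resize(im[160:240,280:360],None,fx=6,fy=6,interpolation=cv2.INTER_CUBIC))
E
```

```text
t: 8.8
tcp_pos: [0.4789, -0.226, 0.2395]
ee_rot: [-0.366, -3.118, -0.001]
t 8.8 tcp [ 0.4789 -0.226   0.2395] yangle 76.61 q6 -1.8 F [ 0.7  0.  -2.7] open 0.197
target [ 0.482  -0.2277  0.143 ] tool d [-0.0037 -0.001   0.0965] turn 0.000
```

```bash
python3 nudge.py '0.0 -0.003 -0.001 0.02 0
0.0 0 0 0.012 0
0 0 0 0.012 0
0 0 0 0 0' 
python3 nudge.py '0.0 0 0 0.012 0
0.0 0 0 0.012 0
0 0 0 0.012 0
0 0 0 0 0'
python3 - <<'E'
from h import *
go([.482,-.2277,.143],76.6)
E
```

```text
t: 9.35
tcp_pos: [0.4815, -0.2276, 0.1957]
ee_rot: [-0.366, -3.118, -0.001]
wrist_force: [-0.9, 0.2, -1.7]
opening: 0.195
grasp_force: 30.0
t: 9.85
tcp_pos: [0.4816, -0.2275, 0.1591]
ee_rot: [-0.366, -3.117, -0.002]
wrist_force: [0.4, -0.4, -1.7]
opening: 0.195
grasp_force: 30.0
t 9.85 tcp [ 0.4816 -0.2275  0.1591] yangle 76.61 q6 -1.8 F [ 0.4 -0.4 -1.7] open 0.195
target [ 0.482  -0.2277  0.143 ] tool d [-0.0005 -0.0001  0.0161] turn 0.000
```

Going in freely. I'll lower it the rest of the way, release, and check.

```bash
python3 nudge.py '0.0 0 0 0.010 0
0.0 0 0 0.005 0
0.5 0 0 0 0
0.5 0 0 0 0
0.5 0 0 0 0' 
python3 nudge.py '0.5 0 0 -0.03 0
0.5 0 0 -0.06 0
0.5 0 0 -0.06 0
0.5 0.03 0.03 0 0
0.5 0.04 0.04 0 0'
python3 - <<'E'
from h import *
go([.423,.267,.2],78.1)
im=robot.read_camera('side');cv2.imwrite('pics/s5.png',cv2.resize(im[130:280,190:330],None,fx=4,fy=4,interpolation=cv2.INTER_CUBIC))
E
```

```text
t: 10.48
tcp_pos: [0.4828, -0.228, 0.1461]
ee_rot: [0.366, 3.119, -0.0]
wrist_force: [-0.1, -0.3, -0.1]
opening: 0.484
grasp_force: 0.0
t: 11.1
tcp_pos: [0.4307, -0.1433, 0.2965]
ee_rot: [0.369, 3.117, -0.0]
wrist_force: [0.0, 0.6, 0.0]
opening: 0.496
grasp_force: 0.0
t 11.1 tcp [ 0.4307 -0.1433  0.2965] yangle 76.51 q6 -1.68 F [0.  0.6 0. ] open 0.496
target [0.423 0.267 0.2  ] tool d [0.1035 0.3971 0.0963] turn -0.028
```

View pics/s5.png

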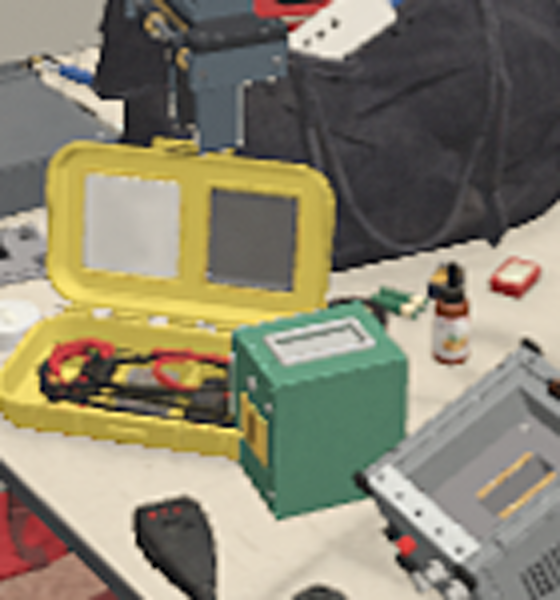

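The pack is gone. The slot at crop (320,340) shows the flap plate level again, and nothing on the bench has moved. Now the cover.

```bash
python3 nudge.py '0.5 0.0145 0.0565 0 -0.028
0.5 0.013 0.0565 0 0
0.5 0.013 0.0565 0 0
0.5 0.013 0.0565 0 0
0.5 0.013 0.0565 0 0' | head -2
python3 nudge.py '0.5 0.013 0.0565 0 0
0.5 0.013 0.0565 0.02 0
0.5 0 0 0.05 0
0.5 0 0 0.05 0
0.5 0 0 0 0' |head -2
python3 - <<'E'
from h import *
im=robot.read_camera('top')
go([.4233,.268,.016],78.1)
E
```

```text
t: 11.78
tcp_pos: [0.4247, 0.1484, 0.2961]
t: 12.4
tcp_pos: [0.4201, 0.2613, 0.1728]
t 12.45 tcp [0.4222 0.2624 0.1754] yangle 78.22 q6 -0.83 F [-0.4 -0.7  0.9] open 0.501
target [0.4233 0.268  0.016 ] tool d [-0.0002  0.006   0.1594] turn 0.002
```

```bash
python3 nudge.py '0.5 0 0.006 0.045 0
0.5 0 0 0.045 0
0.5 0 0 0.04 0
0.5 0 0 0.02 0
0.5 0 0 0 0' | head -2
python3 - <<'E'
from h import *
go([.4233,.268,.016],78.1)
E
```

```text
t: 13.08
tcp_pos: [0.4252, 0.2689, 0.0267]
t 13.07 tcp [0.4252 0.2689 0.0267] yangle 78.18 q6 -0.82 F [ 0.   0.7 -0.1] open 0.5
target [0.4233 0.268  0.016 ] tool d [ 0.0016 -0.0013  0.0107] turn 0.001
```

```bash
python3 nudge.py '0.5 0.0015 0 0.0095 0
0.5 0 0 0 0
0.0 0 0 0 0
0.0 0 0 0 0
0.0 0 0 0 0' 
python3 nudge.py '0.0 0 0 -0.01 0
0.0 0 0 -0.03 0
0.0 0 0 0 0'
python3 - <<'E'
from h import *
go([.4233,.268,.016],78.1)
im=robot.read_camera('side');cv2.imwrite('pics/s6.png',cv2.resize(im[130:240,140:260],None,fx=5,fy=5,interpolation=cv2.INTER_CUBIC))
E
```

```text
t: 13.7
tcp_pos: [0.4223, 0.2688, 0.0163]
ee_rot: [0.323, 3.125, 0.001]
wrist_force: [-0.6, -0.3, 0.7]
opening: 0.204
grasp_force: 0.0
t: 14.08
tcp_pos: [0.4237, 0.2696, 0.0581]
ee_rot: [0.322, 3.121, 0.005]
wrist_force: [-0.1, 1.6, -2.0]
opening: 0.171
grasp_force: 30.0
t 14.07 tcp [0.4237 0.2696 0.0581] yangle 78.21 q6 -0.82 F [-0.1  1.6 -2. ] open 0.171
target [0.4233 0.268  0.016 ] tool d [ 0.0002 -0.0018  0.0421] turn 0.002
```

```bash
python3 nudge.py '0.0 0 0 -0.055 0
0.0 0 0 -0.055 0
0.0 0 0 -0.055 0
0.0 0 0 -0.055 0
0.0 0 0 0 0.027' | head -2
python3 - <<'E'
from h import *
go([.371,-.2015,.28],76.6)
E
```

```text
t: 14.75
tcp_pos: [0.4239, 0.2697, 0.2795]
t 14.75 tcp [0.4239 0.2697 0.2795] yangle 76.61 q6 -0.79 F [-0.3 -0.4 -2. ] open 0.173
target [ 0.371  -0.2015  0.28  ] tool d [-0.0577 -0.4707 -0.0029] turn 0.000
```

```bash
python3 nudge.py '0.0 -0.006 -0.04 0 0
0.0 -0.006 -0.05 0 0
0.0 -0.006 -0.05 0 0
0.0 -0.006 -0.05 0 0
0.0 -0.006 -0.05 0 0' | head -2
python3 nudge.py '0.0 -0.006 -0.05 0 0
0.0 -0.006 -0.05 0 0
0.0 -0.006 -0.05 0 0
0.0 -0.006 -0.05 0 0
0.0 0 -0.03 0 0' | head -2
python3 nudge.py '0.0 0 0 0.04 0
0.0 0 0 0.04 0
0 0 0 0 0'
python3 - <<'E'
from h import *
go([.371,-.2015,.15],76.6)
im=robot.read_camera('side');cv2.imwrite('pics/s7.png',cv2.resize(im[130:280,180:330],None,fx=4,fy=4,interpolation=cv2.INTER_CUBIC))
E
```

```text
t: 15.38
tcp_pos: [0.3945, 0.0267, 0.2737]
t: 16.0
tcp_pos: [0.3649, -0.2026, 0.2735]
t: 16.38
tcp_pos: [0.3631, -0.1993, 0.1919]
ee_rot: [-0.365, -3.11, -0.007]
wrist_force: [0.2, 1.2, -1.7]
opening: 0.175
grasp_force: 30.0
t 16.38 tcp [ 0.3631 -0.1993  0.1919] yangle 76.63 q6 -1.87 F [ 0.2  1.2 -1.7] open 0.175
target [ 0.371  -0.2015  0.15  ] tool d [-0.0087 -0.0004  0.0418] turn 0.000
```

View pics/s7.png

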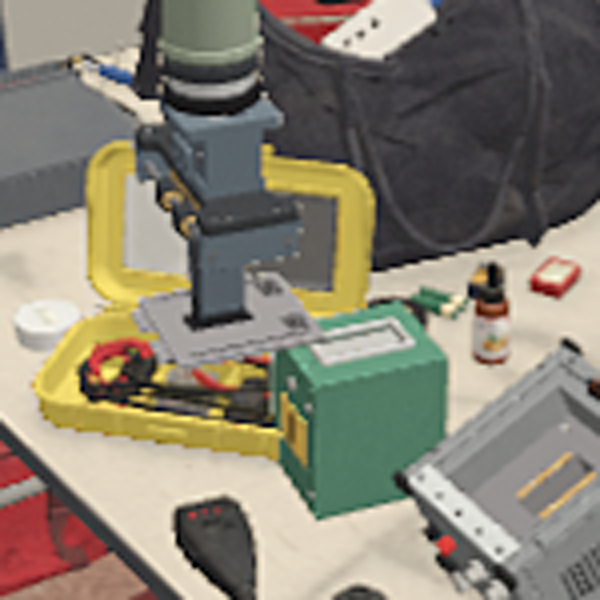

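The cover is held level at crop (235,320), its top edge just short of the box slot and its lip towards the robot. Now I'll press its top end on the box's front edge to pitch it up.

```bash
python3 nudge.py '0.0 -0.0085 0 0.02 0
0.0 0 0 0.02 0
0 0 0 0.005 0
0 0 0 0.005 0
0 0 0 0.005 0'
python3 nudge.py '0.0 0 0 0.006 0
0.0 0 0 0.006 0
0 0 0 0.006 0
0 0 0 0.006 0
0 0 0 0.006 0'
python3 nudge.py '0.0 0 0 0.001 0
0 0 0 0 0'
python3 - <<'E'
from h import *
go([.371,-.2015,.106],76.6)
E
```

```text
t: 17.05
tcp_pos: [0.3744, -0.2031, 0.1424]
ee_rot: [0.364, 3.12, -0.001]
wrist_force: [-5.0, 1.4, 4.6]
opening: 0.174
grasp_force: 30.0
t: 17.68
tcp_pos: [0.3752, -0.2033, 0.1126]
ee_rot: [0.365, 3.118, -0.001]
wrist_force: [-2.8, 2.5, 7.1]
opening: 0.174
grasp_force: 30.0
t: 17.92
tcp_pos: [0.3753, -0.2034, 0.1116]
ee_rot: [0.365, 3.118, -0.001]
wrist_force: [-2.1, 1.2, 5.2]
opening: 0.173
grasp_force: 30.0
t 17.93 tcp [ 0.3753 -0.2034  0.1116] yangle 76.66 q6 -1.86 F [-2.1  1.2  5.2] open 0.173
target [ 0.371  -0.2015  0.106 ] tool d [0.0047 0.0008 0.0056] turn 0.001
```

```bash
python3 nudge.py '0.0 0 0 0.003 0
0 0 0 0 0
0.0 0.02 0 0 0
0.0 0.02 0 -0.04 0
0 0 0 0 0'
python3 - <<'E'
from h import *
c=robot.sense()['tcp_pos'];print(c)
R=Ro.from_rotvec(robot.sense()['ee_rot']).as_matrix();d=-R[:,0];l=R[:,1];up=np.array([0,0,1.])
def cov(p,th):  # cover mm -> world, rib centre (-10,0,22) at TCP+6mm up
    A=np.radians(th);X=d*np.cos(A)+up*np.sin(A);Z=-d*np.sin(A)+up*np.cos(A);q=(np.array(p)-[-10,0,22])/1000
    return c+up*.006+X*q[0]+l*q[1]+Z*q[2]
side=robot.read_camera('side');top=robot.read_camera('top');cv2.imwrite('pics/s8.png',side);cv2.imwrite('pics/t8.png',top)
for th in(0,30,35,40,45):
    print(th,'S',[proj('side',cov(p,th)).round(1).tolist() for p in([-60,-55,6],[60,-55,6],[60,55,6])],'T',[proj('top',cov(p,th)).round(1).tolist() for p in([-60,-55,6],[60,-55,6],[60,55,6],[-60,55,6],[-70,-30,4])])
for n,im,x0,y0,x1,y1 in(('S',side,205,180,290,250),('T',top,280,200,340,260)):
    h=cv2.cvtColor(im,cv2.COLOR_BGR2HSV)[y0:y1,x0:x1];m=((h[...,1]<35)&(h[...,2]>60)&(h[...,2]<165)).astype(np.uint8)
    print(n,x0,y0)
    for i in range(0,m.shape[0],2):print(i+y0,''.join('.#'[k] for k in m[i]))
E
```

```text
t: 18.55
tcp_pos: [0.337, -0.1948, 0.1496]
ee_rot: [0.365, 3.114, -0.005]
wrist_force: [0.7, 0.6, -1.2]
opening: 0.173
grasp_force: 30.0
[ 0.33697768 -0.19484066  0.14958745]
0 S [[216.2, 234.4], [253.2, 226.0], [241.1, 209.3]] T [[321.2, 257.9], [329.3, 225.2], [299.5, 217.4], [291.3, 250.0], [313.6, 258.8]]
30 S [[221.2, 239.6], [252.6, 215.9], [240.4, 199.6]] T [[321.1, 253.4], [331.2, 225.6], [300.6, 217.6], [291.7, 245.6], [313.6, 253.5]]
35 S [[222.3, 240.1], [251.9, 214.4], [239.7, 198.1]] T [[321.2, 252.3], [331.3, 226.2], [300.7, 218.2], [291.8, 244.6], [313.8, 252.3]]
40 S [[223.5, 240.6], [251.1, 212.9], [238.9, 196.7]] T [[321.3, 251.3], [331.5, 226.9], [300.7, 218.9], [292.0, 243.6], [313.9, 251.1]]
45 S [[224.8, 240.9], [250.1, 211.6], [238.0, 195.4]] T [[321.5, 250.2], [331.5, 227.8], [300.6, 219.7], [292.2, 242.5], [314.1, 249.8]]
S 205 180
180 .......###............................#####################.............##...........
182 .#.......#............................#####################..............##.........#
184 ...##..........##..............#......#########
[... 4178 characters left out ...]
.......########...##.#####..###############.######
240 ........##......########...##.############################.#
242 .......####.....#######......###############################
244 .........###.....######.....################################
246 ......###......#######.##..#######.#########################
248 ..........####..##.##.....#######..####.####################
250 .........................#######..#.#.#######.##############
252 ........................########..##...##.#.################
254 ..##.#..........#......##.#######.#.##...#.#################
256 ......................######.............##..#.#############
258 .....................######...............#.#..#..##.##.####
```

Run:
```python
from h import *
ims={'top':[cv2.imread('pics/top0.png'),cv2.imread('pics/t8.png')],'side':[cv2.imread('pics/side0.png'),cv2.imread('pics/s8.png')]}
def samp(n,pts):
    uv=np.array([proj(n,rec(p)) for p in pts],np.float32)
    return np.mean([cv2.remap(im,uv[:,None,0],uv[:,None,1],cv2.INTER_LINEAR).astype(float).mean((1,2)) for im in ims[n]],0)
def edges(s,v):
    hi=np.percentile(v,90);r=[]
    k=np.argmax(np.convolve(v,np.ones(9)/9,'same'))
    for dirn in(-1,1):
        i=k
        lo=v[max(0,k-1):].min() if dirn>0 else v[:k+1].min()
        th=(hi+lo)/2
        while 0<i<len(v)-1 and v[i]>th:i+=dirn
        r.append(s[i])
    return r
ys=np.arange(-85,85.5,.5);xs=np.arange(-40,20,.5)
for n in('top','side'):
    v=np.mean([samp(n,[(x,y,2) for y in ys]) for x in(-16,-14,-12,-10,-8)],0);e=edges(ys,v)
    print(n,'y edges',e,'mid',np.mean(e));
    for half,yr in(('all',range(-40,41,8)),('+y',range(20,45,4)),('-y',range(-44,-19,4))):
        w=np.mean([samp(n,[(x,y,2) for x in xs]) for y in yr],0)
        print('  x',half,edges(xs,w),w[::4].round(0).astype(int).tolist())
```

```text
top y edges [np.float64(-59.0), np.float64(60.0)] mid 0.5
  x all [np.float64(-15.5), np.float64(-1.5)] [163, 164, 163, 163, 163, 163, 163, 162, 165, 167, 168, 168, 168, 171, 175, 179, 179, 174, 161, 143, 124, 111, 107, 106, 106, 105, 105, 106, 107, 107]
  x +y [np.float64(-22.5), np.float64(-1.5)] [152, 153, 152, 152, 152, 152, 152, 153, 159, 164, 166, 168, 167, 171, 176, 179, 180, 176, 163, 146, 129, 116, 112, 112, 112, 112, 112, 112, 112, 112]
  x -y [np.float64(-14.0), np.float64(-1.0)] [170, 170, 169, 169, 169, 169, 168, 166, 167, 167, 166, 166, 166, 169, 174, 178, 178, 173, 158, 139, 117, 100, 95, 93, 92, 90, 90, 91, 94, 95]
side y edges [np.float64(0.0), np.float64(59.5)] mid 29.75
  x all [np.float64(-23.5), np.float64(-2.0)] [126, 127, 124, 114, 99, 85, 80, 89, 130, 185, 218, 215, 200, 202, 212, 221, 225, 223, 207, 173, 144, 140, 142, 143, 143, 143, 143, 143, 144, 143]
  x +y [np.float64(-24.5), np.float64(-2.5)] [195, 193, 180, 157, 118, 81, 71, 95, 145, 196, 220, 213, 204, 207, 218, 224, 227, 221, 200, 163, 138, 137, 140, 141, 141, 142, 141, 141, 140, 140]
  x -y [np.float64(-23.0), np.float64(-1.5)] [90, 95, 98, 105, 104, 91, 82, 85, 116, 169, 210, 218, 205, 198, 208, 218, 223, 223, 215, 188, 153, 143, 146, 147, 147, 148, 148, 148, 150, 148]
```

```bash
sed -i 's/^O=.*/O=np.array([.421,-.4507,.128]);YAW=np.radians(-4.3);T=np.radians(25)/' h.py
cat >> h.py <<'E'
def hook(s,z,th=43):  # TCP for cover hinge edge at receiver (s,0,z)
    A=np.radians(th);f=50*np.cos(A)-22*np.sin(A);u=50*np.sin(A)+22*np.cos(A)-6
    return rec([s,0,z])+np.array([f*np.cos(YAW),f*np.sin(YAW),u])/1000
def hinge(th=43):
    return inrec(robot.sense()['tcp_pos']-(hook(0,0,th)-O)).round(1)
E
python3 nudge.py '0.0 0 0 -0.05 0
0 0 0 -0.06 0
0 0 0 0 -0.08
0 0 0 0 -0.078' | head -2
python3 - <<'E'
from h import *
go(hook(16,50),85.7)
E
```

```text
t: 19.15
tcp_pos: [0.3364, -0.194, 0.2568]
t 19.15 tcp [ 0.3364 -0.194   0.2568] yangle 85.88 q6 -2.05 F [ 0.2  0.3 -2.4] open 0.173
target [ 0.4358 -0.4535  0.2242] tool d [-0.1179 -0.2517  0.0325] turn 0.003
```

```bash
python3 nudge.py '0 -0.023 -0.05 0 0.003
0 -0.024 -0.05 0 0
0 -0.024 -0.05 0 0
0 -0.024 -0.05 0 0
0 -0.023 -0.052 0 0' | head -2
python3 nudge.py '0 0 0 0.02 0
0 0 0 0 0' | head -2
python3 - <<'E'
from h import *
go(hook(16,10),85.7);print(hinge())
E
```

```text
t: 19.77
tcp_pos: [0.435, -0.456, 0.2549]
t: 20.02
tcp_pos: [0.4334, -0.4538, 0.233]
t 20.02 tcp [ 0.4334 -0.4538  0.233 ] yangle 85.52 q6 -2.32 F [ 0.4  0.1 -1.6] open 0.174
target [ 0.4527 -0.4535  0.188 ] tool d [-0.0195  0.0015  0.0449] turn -0.003
[17.5 -0.1 59. ]
```

```bash
python3 nudge.py '0 -0.008 0.001 0.02 -0.003
0 -0.0085 0 0.02 0
0 -0.002 0 0.005 0
0 0 0 0 0' | head -2
python3 - <<'E'
from h import *
go(hook(16,-4),85.7);print(hinge())
im=robot.read_camera('side');cv2.imwrite('pics/s9.png',im);cv2.imwrite('pics/s9z.png',cv2.resize(im[160:300,265:365],None,fx=4.2,fy=4.2,interpolation=cv2.INTER_CUBIC))
E
```

```text
t: 20.52
tcp_pos: [0.4526, -0.4543, 0.1923]
t 20.52 tcp [ 0.4526 -0.4543  0.1923] yangle 85.75 q6 -2.3 F [-0.3  0.9 -1. ] open 0.173
target [ 0.4587 -0.4535  0.1753] tool d [-0.006   0.0013  0.017 ] turn 0.001
[17.7 -0.7 14. ]
```

View pics/s9z.png

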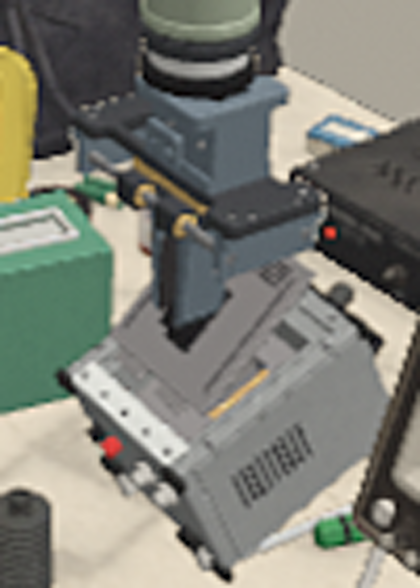

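The cover is held tilted over the bay: its near edge runs from crop (205,397) at the lip to (315,268) at the top, just inside the white ledge. I'll compare those with the model.

Run:
```python
from h import *
c=robot.sense()['tcp_pos'];R=Ro.from_rotvec(robot.sense()['ee_rot']).as_matrix();d=-R[:,0];l=R[:,1];up=np.array([0,0,1.])
for th in(38,41,44,47):
    A=np.radians(th);X=d*np.cos(A)+up*np.sin(A);Z=-d*np.sin(A)+up*np.cos(A)
    f=lambda p:proj('side',c+up*.006+(X*(p[0]+10)+l*p[1]+Z*(p[2]-22))/1000).round(1).tolist()
    print(th,f((-60,-55,0)),f((-60,-55,6)),f((60,-55,0)),f((60,-55,6)),f((-70,-39,0)))
im=cv2.imread('pics/s9.png')
e=cv2.Canny(cv2.resize(im[215:265,300:350],None,fx=4,fy=4,interpolation=cv2.INTER_CUBIC),40,100)
for L in cv2.HoughLinesP(e,1,np.pi/360,40,minLineLength=70,maxLineGap=8)[:12,0]:print((L/4+[300,215,300,215]).round(1), np.degrees(np.arctan2(L[1]-L[3],L[2]-L[0])).round(1))
```

```text
38 [312.1, 257.9] [311.0, 256.9] [340.9, 225.6] [340.0, 224.5] [306.2, 257.6]
41 [312.8, 258.0] [311.7, 257.1] [340.6, 224.6] [339.6, 223.6] [307.1, 257.8]
44 [313.5, 258.0] [312.4, 257.2] [340.2, 223.7] [339.1, 222.8] [307.9, 257.9]
47 [314.3, 258.0] [313.1, 257.3] [339.8, 222.9] [338.6, 222.1] [308.8, 258.0]
[314.2 253.2 335.5 226.8] 51.3
[313.2 252.5 333.  227.5] 51.7
```

```bash
python3 nudge.py '0 -0.003 0.001 0.008 0
0 -0.002 0 0.006 0
0 0 0 0 0'
python3 - <<'E'
from h import *
go(hook(16,-6),85.7);print(hinge())
E
```

```text
t: 20.95
tcp_pos: [0.4573, -0.4537, 0.1773]
ee_rot: [-0.117, -3.138, -0.002]
wrist_force: [-0.4, 0.0, -2.1]
opening: 0.17
grasp_force: 30.0
t 20.95 tcp [ 0.4573 -0.4537  0.1773] yangle 85.72 q6 -2.3 F [-0.4  0.  -2.1] open 0.17
target [ 0.4595 -0.4535  0.1735] tool d [-0.0022  0.0003  0.0038] turn 0.000
[15.6 -0.2 -1.6]
```

```bash
for i in 1 2; do python3 nudge.py '0 -0.0008 0 0.0018 0
0 0 0 0 0' | sed -n '2p;4p'; done
python3 -c "
from h import *
print(hinge())"
python3 nudge.py '0 -0.0008 0 0.0018 0
0 0 0 0 0' | sed -n '2p;4p'
python3 -c "
from h import *
print(hinge())"
```

```text
tcp_pos: [0.4583, -0.4541, 0.1762]
wrist_force: [-0.4, 0.7, -1.8]
tcp_pos: [0.459, -0.4542, 0.1753]
wrist_force: [-0.5, 0.2, 2.2]
[16.4 -0.7 -4.2]
tcp_pos: [0.4604, -0.4544, 0.1744]
wrist_force: [-0.9, 1.6, 6.6]
[17.2 -0.8 -5.6]
```

```bash
python3 nudge.py '0 0.0003 0.0006 -0.0008 0
0 0.0027 0 0.0013 0
0 0.0027 0 0.0013 0
0 0 0 0 0' | sed -n '2p;4p'
python3 -c "
from h import *
print(hinge())"
python3 nudge.py '0 0.0027 0 0.0013 0
0 0 0 0 0' | sed -n '2p;4p'
python3 -c "
from h import *
print(hinge())"
```

```text
tcp_pos: [0.4546, -0.4537, 0.1718]
wrist_force: [0.2, 0.1, 6.1]
[10.9 -0.6 -5.5]
tcp_pos: [0.452, -0.4536, 0.1706]
wrist_force: [-0.1, -0.3, 6.3]
[ 8.  -0.6 -5.5]
```

```bash
for i in 1 2; do python3 nudge.py '0 0.0018 0 0.0009 0
0 0 0 0 0' | sed -n '2p;4p'; python3 -c "
from h import *
print(hinge())"; done
```

```text
tcp_pos: [0.4504, -0.4535, 0.1698]
wrist_force: [1.0, -0.6, 6.4]
[ 6.2 -0.7 -5.5]
tcp_pos: [0.4487, -0.4534, 0.169]
wrist_force: [0.4, -0.4, 6.5]
[ 4.3 -0.8 -5.5]
```

```bash
for i in 1 2; do python3 nudge.py '0 0.0016 0 0.0008 0
0 0 0 0 0' | sed -n '2p;4p'; python3 -c "
from h import *
print(hinge())"; done
python3 - <<'E'
from h import *
im=robot.read_camera('side');cv2.imwrite('pics/s10.png',im)
e=cv2.Canny(cv2.resize(im[215:270,295:350],None,fx=4,fy=4,interpolation=cv2.INTER_CUBIC),40,100)
for L in cv2.HoughLinesP(e,1,np.pi/360,40,minLineLength=60,maxLineGap=8)[:12,0]:print((L/4+[295,215,295,215]).round(1), np.degrees(np.arctan2(L[1]-L[3],L[2]-L[0])).round(1))
E
```

```text
tcp_pos: [0.4471, -0.4533, 0.1683]
wrist_force: [0.6, -0.0, 7.2]
[ 2.6 -0.8 -5.4]
tcp_pos: [0.4466, -0.4533, 0.1682]
wrist_force: [1.9, 0.1, 8.0]
[ 2.1 -0.8 -5.3]
[312.  260.5 333.2 234.2] 51.0
[315.  267.2 343.  244.2] 39.4
[311.  259.8 332.  234. ] 50.8
[311.2 259.2 326.8 240. ] 51.2
[317.5 225.8 339.8 218. ] 19.2
[300.5 240.8 301.  223. ] 88.4
[332.5 252.5 349.2 239. ] 38.9
```

```bash
for i in 1 2 3; do python3 nudge.py '0 0.0007 0 -0.0018 0
0 0 0 0 0' | sed -n '2p;4p'; python3 -c "
from h import *
print(hinge())"; done
```

```text
tcp_pos: [0.446, -0.4532, 0.1685]
wrist_force: [5.4, -1.8, 2.2]
[ 1.7 -0.8 -4.8]
tcp_pos: [0.4454, -0.4528, 0.1696]
wrist_force: [5.5, -0.5, -0.1]
[ 1.6 -0.4 -3.6]
tcp_pos: [0.4444, -0.4525, 0.1708]
wrist_force: [5.0, -0.5, -2.1]
[ 1.2 -0.1 -2. ]
```

```bash
for i in 1 2; do python3 nudge.py '0 0.0003 0 -0.0018 0
0 0 0 0 0' | sed -n '2p;4p'; python3 -c "
from h import *
print(hinge())"; done
```

```text
tcp_pos: [0.4427, -0.4523, 0.172]
wrist_force: [4.3, -2.2, -6.1]
[ 0.1  0.1 -0.3]
tcp_pos: [0.4412, -0.4516, 0.174]
wrist_force: [1.4, -1.3, -9.5]
[-0.5  0.7  2.2]
```

```bash
python3 nudge.py '0 -0.0022 -0.0005 0.0022 0
0 -0.002 -0.0005 0.0022 0
0 0 0 0 0' | sed -n '2p;4p'; python3 -c "
from h import *
print(hinge())
im=robot.read_camera('side');cv2.imwrite('pics/s11.png',im)
e=cv2.Canny(cv2.resize(im[215:270,295:350],None,fx=4,fy=4,interpolation=cv2.INTER_CUBIC),40,100)
for L in cv2.HoughLinesP(e,1,np.pi/360,40,minLineLength=60,maxLineGap=8)[:12,0]:print((L/4+[295,215,295,215]).round(1), np.degrees(np.arctan2(L[1]-L[3],L[2]-L[0])).round(1))"
```

```text
tcp_pos: [0.4455, -0.4532, 0.1718]
wrist_force: [-2.7, 2.1, 2.9]
[ 2.6 -0.7 -1.7]
[311.5 259.2 331.  233. ] 53.4
[312.5 259.8 332.2 233.5] 53.0
[311.5 259.  327.  238. ] 53.6
[300.  234.5 300.  219.5] 90.0
[295.2 253.  310.5 266.5] -41.5
[320. 224. 337. 218.] 19.4
```

```bash
python3 nudge.py '0 0 0 0 0
0.45 0 0 0 0
0.45 0 0 0 0
0.45 0 0 0 0'; python3 nudge.py '0.45 0 0 -0.04 0
0.45 0 0 -0.04 0
0 0 0 -0.02 0
0 0 0 0 0' | head -4
python3 -c "
from h import *
im=robot.read_camera('side');cv2.imwrite('pics/s12.png',im);cv2.imwrite('pics/t12.png',robot.read_camera('top'))
cv2.imwrite('pics/s12z.png',cv2.resize(im[190:290,270:365],None,fx=6,fy=6,interpolation=cv2.INTER_CUBIC))
go(rec([95,0,25]),85.7)"
```

```text
t: 25.68
tcp_pos: [0.4465, -0.4537, 0.1705]
ee_rot: [0.117, 3.139, -0.0]
wrist_force: [0.8, 0.3, 0.4]
opening: 0.442
grasp_force: 0.0
t: 26.18
tcp_pos: [0.4469, -0.4542, 0.2724]
ee_rot: [0.117, 3.136, -0.004]
wrist_force: [-0.4, -0.0, -0.7]
t 26.27 tcp [ 0.446  -0.4532  0.2696] yangle 85.72 q6 -2.31 F [ 0.9  0.5 -0.5] open 0.175
target [ 0.4963 -0.4578  0.1907] tool d [-0.0506 -0.0009  0.0789] turn 0.000
```

View pics/s12z.png

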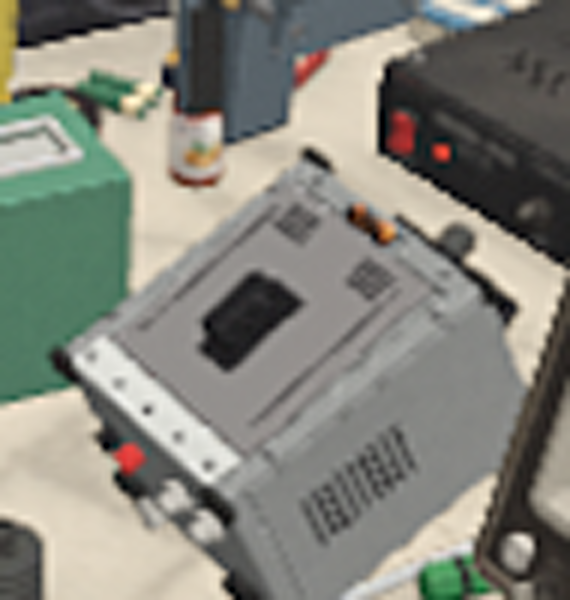

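The cover lies on the bay with its lip under the white ledge at crop (155,415) and the orange catch at (370,225) still in front of its top edge. That was my 11th picture, one over the limit of 10, so I won't view any more. Now I'll press it shut.

Run:
```python
from h import *
go(rec([88,0,7])+[0,0,.04],85.7)
```

```text
t 26.27 tcp [ 0.446  -0.4532  0.2696] yangle 85.72 q6 -2.31 F [ 0.9  0.5 -0.5] open 0.175
target [ 0.4976 -0.4573  0.2114] tool d [-0.0518 -0.0003  0.0581] turn 0.000
```

```bash
python3 nudge.py '0 -0.026 0 0 0
0 -0.026 0 0.02 0
0 0 0 0.038 0
0 0 0 0 0' | sed -n '2p;4,5p'
python3 nudge.py '0 0 0 0.01 0
0 0 0 0.006 0
0 0 0 0 0' | sed -n '2p;4p'
python3 - <<'E'
from h import *
go(rec([88,0,7]),85.7)
E
```

```text
tcp_pos: [0.4963, -0.4555, 0.2075]
wrist_force: [0.0, -0.4, 0.3]
opening: 0.002
tcp_pos: [0.4979, -0.4575, 0.197]
wrist_force: [0.6, 0.1, -1.0]
t 27.15 tcp [ 0.4979 -0.4575  0.197 ] yangle 85.7 q6 -2.26 F [ 0.6  0.1 -1. ] open 0.003
target [ 0.4976 -0.4573  0.1714] tool d [0.0003 0.0002 0.0256] turn 0.000
```

```bash
python3 nudge.py '0 0 0 0.006 0
0 0 0 0.004 0
0 0 0 0 0' | sed -n '2p;4p'
for i in 1 2 3; do python3 nudge.py '0 0 0 0.003 0
0 0 0 0 0' | sed -n '2p;4p'; done
```

```text
tcp_pos: [0.4978, -0.4572, 0.1863]
wrist_force: [0.8, 0.8, -0.1]
tcp_pos: [0.4979, -0.4573, 0.1835]
wrist_force: [-0.3, 0.3, -0.0]
tcp_pos: [0.4985, -0.4576, 0.1814]
wrist_force: [-0.2, 1.0, 2.8]
tcp_pos: [0.4977, -0.4573, 0.1772]
wrist_force: [0.3, -0.7, 0.7]
```

```bash
for i in 1 2 3; do python3 nudge.py '0 0 0 0.003 0
0 0 0 0 0' | sed -n '2p;4p'; done
```

```text
tcp_pos: [0.4977, -0.4573, 0.1741]
wrist_force: [0.4, 0.8, 1.0]
tcp_pos: [0.4982, -0.4575, 0.1725]
wrist_force: [-0.7, 0.7, 3.6]
tcp_pos: [0.4984, -0.4575, 0.172]
wrist_force: [-3.5, 2.4, 14.9]
```

```bash
python3 nudge.py '0 0 0 0.001 0
0 0 0 0 0' | sed -n '2p;4p'
python3 nudge.py '0 0 0 -0.02 0
0 0 0 -0.06 0
0 0 0 -0.06 0
0 0.06 0 0 0
0 0.06 0 0 0' | sed -n '2p;4p'
python3 - <<'E'
from h import *
a=cv2.imread('pics/s12.png');b=robot.read_camera('side');t=robot.read_camera('top');t0=cv2.imread('pics/top0.png')
O2=((3,130,90),(18,255,255))
for n,im,bx in(('S0',cv2.imread('pics/side0.png'),(315,215,35,20)),('S12',a,(315,215,35,20)),('S13',b,(315,215,35,20)),('T0',t0,(375,175,30,25)),('T13',t,(375,175,30,25))):print(n,[(q[0],q[1]) for q in blobs(im,bx,*O2,4)])
# panel near-edge groove and marks: where the cover lies, dark rib top centroid
K=((0,0,0),(180,255,60))
for n,im,bx,c in(('side',a,(298,232,25,22),'s12'),('side',b,(298,232,25,22),'now'),('top',t,(370,190,30,30),'now')):print(c,n,[(q[0],q[1].round(2)) for q in blobs(im,bx,*K)][:1],'pred rib top',proj(n,rec([50,0,22])).round(2))
go(rec([88,0,7]))
E
```

```text
tcp_pos: [0.4984, -0.4576, 0.1719]
wrist_force: [-3.9, 2.4, 16.6]
tcp_pos: [0.3774, -0.4484, 0.3077]
wrist_force: [0.5, -0.3, -0.4]
S0 [(12.0, array([332.33333333, 228.        ]))]
S12 [(6.0, array([333.66666667, 228.33333333]))]
S13 [(12.0, array([332.33333333, 228.        ]))]
T0 [(14.0, array([388. , 186.5]))]
T13 [(14.0, array([388. , 186.5]))]
s12 side [(141.0, array([310.43, 242.84]))] pred rib top [309.34 239.5 ]
now side [(139.0, array([311.11, 243.48]))] pred rib top [309.34 239.5 ]
now top [(82.0, array([383.57, 206.1 ]))] pred rib top [384.75 208.09]
t 30.0 tcp [ 0.3732 -0.4473  0.308 ] yangle 85.49 q6 -2.39 F [ 0.9  0.3 -0.3] open 0.005
target [ 0.4976 -0.4573  0.1714] tool d [-0.1253 -0.0003  0.1361]
```

Run:
```python
from h import *
a=cv2.imread('pics/s12.png');ims={'side':robot.read_camera('side'),'top':robot.read_camera('top')};b=ims['side']
g=lambda i:cv2.cvtColor(i,cv2.COLOR_BGR2GRAY)
for (x,y) in((319,227),(331,237)):
    p=g(a)[y-4:y+5,x-5:x+6];big=cv2.resize(g(b)[y-9:y+10,x-10:x+11],None,fx=8,fy=8,interpolation=cv2.INTER_CUBIC)
    r=cv2.matchTemplate(big,cv2.resize(p,None,fx=8,fy=8,interpolation=cv2.INTER_CUBIC),cv2.TM_CCOEFF_NORMED);_,v,_,l=cv2.minMaxLoc(r)
    print('mark shift',(l[0]/8-5,l[1]/8-5),'score',round(v,2))
print('pred per 10mm drop at x=100',proj('side',rec([101,0,0]))-proj('side',rec([100,0,10])))
# marks located: darkest blobs; triangulate height of the marks
for n,im in ims.items():
    for y in(30,-30):
        u,v=proj(n,rec([105,y,0])).astype(int);w=g(im)[v-7:v+8,u-7:u+8]
        m=(w<np.percentile(w,18)).astype(np.uint8);M=cv2.moments(m,True);print(n,y,'pred',proj(n,rec([105,y,0])).round(1),'dark centroid',round(M['m10']/M['m00']+u-7,1),round(M['m01']/M['m00']+v-7,1))
```

```text
mark shift (1.0, 1.625) score 0.93
mark shift (1.0, 1.75) score 0.93
pred per 10mm drop at x=100 [1.19857959 1.94405558]
side 30 pred [319.7 227.5] dark centroid 319.2 227.7
side -30 pred [332.5 237.7] dark centroid 332.4 236.6
top 30 pred [377.8 190.6] dark centroid 378.0 191.1
top -30 pred [394.6 192.2] dark centroid 392.9 191.5
```

The cover has stayed down about 9 mm from where it rested on the nose, which matches flush, and the catch is back at its starting pixels. The arm is clear, so I'm handing in.

```bash
python3 -c "
from cell import robot
print(robot.close_job())"
```

```text
the job is handed in; nothing more can be done
None
```

I handed the job in at about 30 s: the pack is in the return box with the flap shut, and the cover is hooked, flush and latched by my camera measurements, though no verdict came back and I viewed 11 pictures against the limit of 10.

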